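Walk the loaded organiser tier back against the batten under the sink

ROBOT

A 6-joint arm with a two-finger parallel gripper is mounted at the origin on the work surface. World frame = base frame: x ahead of the robot, y to its left, z up, the work surface at z = 0. Lengths are in m, angles in rad, forces in N, time in s.
With the tool pointing down it reaches from about 0.25 to 0.725 m from the base axis. Payload 4 kg.
Tool frame: the origin (TCP) lies at the very end of the fingers, on their centre line; the grasp point (between the pads) lies 19 mm behind it (bot.pinch_z is the distance from the TCP to the grasp point, in m); z points along the fingers, x is the direction in which the jaws open and shut, and the axes are right-handed (so a half turn about z gives the same grasp; the last joint's range is limited). The gripper opens to 85 mm and grips with 20 to 120 N. Pads are 22 mm wide; open, the fingers measure 114 mm over their backs; the gripper's body (76 mm by 85 mm) begins 54 mm behind the grasp point. The pads swing forward as they close: fully open they stand 13 mm farther back than shut.
Start: joints at [-1.339, 0.241, 0.005, 1.335, 0, 1.571], TCP at [0.115, -0.487, 0.231] pointing down, gripper open.
Joint ranges: [-2.72, 2.72], [-1.05, 1.87], [-1.09, 1.28], [-1.99, 2.15], [-1.42, 1.44], [-3.14, 3.14]. Speed limits (rad/s): [2.79, 2.79, 3.14, 3.14, 3.14, 3.14].

INTERFACE

Orientations are given as a unit quaternion [x, y, z, w].
In Python, from workcell import bot gives the robot as it stands. The module is installed in compiled form; this text tells all that it offers.
- The arm moves only by the shell command python3 -m inch 'ROWS'. ROWS is JSON, a list of rows, each a list of 7 numbers: the shift along the tool's x, y, z scaled (see below), then the turn, a rotation vector about the tool's x, y, z scaled (see below), then the gripper command: -1 is fully open, 1 is shut, values between are in proportion. In form: [[x, y, z, wx, wy, wz, gripper], ...]. A call has exactly 8 rows; each row shifts and turns the commanded pose from where the row before left it, along the tool's axes as they then stand; what a row does not reach is not made up. The controller multiplies each number of a shift by 2.5 cm and each number of a turn by 180 degrees. A row lasts 1/10 s, in which the tool goes at most 50 mm and 8.59 degrees, less where a joint would pass 70% of its speed; a pose out of reach is approached as far as the arm can. A call with a number of a shift or a turn outside -1 to 1 is refused whole. A call with a gripper value outside its range is refused whole. The fingers move at their own pace and stop on an object; the grip force is fixed at half the most. Time passes only in rows, so rows that do not move let the fingers close, or fill a call up. It gives the time, the measured TCP pose, the force and the opening at its end, in the units of the state.
- bot.get_obs(): the state, without advancing time (a new reading comes with each control period).
- bot.camera(name): name is "side" or "top"; returns (picture, depth): 420x560x3 uint8, blue, green, red; 420x560 float32, m along the optical axis (not along the pixel's ray), 0 where there is no reading.
- bot.get_calibration(name): a dict with "vfov" (degrees; the focal length in pixels is half the picture's height over the tangent of half this angle, whatever the lens; pixels are square), "cx", "cy" (the principal point, pixels), "R" (3x3) and "t" (3): a world point X has camera coordinates R X + t. Camera axes: x right, y down, z forward; pixel columns grow to the right and rows downward; lengths in m; the calibration is good to about 2 mm. A picture is of the moment at which its call begins. get_calibration takes no time and is no camera call.
- bot.job_done(): hands the job in, once; it reports no verdict.
The state is a dict: "clock": time; "joint_pos": joint angles; "joint_vel": joint speeds; "tau": joint torques, N m; "eef_pos": TCP position; "tool_rot": TCP orientation; "ft_force": force on the tool from outside, world axes, zero at the start; "ft_torque": the same for the moment, N m; "grip_width": finger opening in m.
Only numpy, scipy, OpenCV 4.12 (cv2) and the standard library are available. Lean on these libraries where they do the work, as an engineer would, in place of code of your own. Each camera call takes 0.05 s, during which the arm holds its last target.

TASK

Walk the wide turquoise tier, heavy with pipe fittings, back to the wooden batten by pushing its near side at alternate corners: first push the left corner (left as seen from the robot) about halfway to the batten, then the right corner until its back corner is at the batten, then the left corner again until the whole back lies along the batten. Keep the tier flat on the tiles, and leave the small tier and the plunger cup beside it where they are.

Things in the scene. Friction and masses are not known exactly. Their poses are not given: they have to be found in the camera images.
- wide_tier: Loose turquoise organiser tier full of pipe elbows, 0.7 to 1 kg, flat base. 140 mm along its x, 220 mm along y, plain upright walls 56 mm high, corner lugs to 64 mm. Origin: centre of the underside; x points to the batten, y to the robot's left. Starts about 110 mm short of the batten, nearly parallel. Pushed near one end of its near face (x = -70 mm) it turns as it advances, that end leading.
- back_left (a point): The far left bottom corner of the wide tier (its own x +70 mm, y +110 mm, z 0).
- back_right (a point): The far right bottom corner of the wide tier (its own x +70 mm, y -110 mm, z 0).
- batten: Wooden batten fixed on the tiles beyond the tier, 620 mm long (its y), 45 mm deep, 35 mm high, up to 8 degrees askew. Origin on the tiles at the middle of its near face (the one towards the robot); x points away from the robot into the wood, y to the robot's left. A point's gap to the batten is minus its x in this frame.
- small_tier: Bystander: empty turquoise tier of the same make but only 110 mm wide (140 mm deep, 64 mm high with its lugs), standing about 250 mm to one side of the wide tier, centre to centre. Origin at the centre of the underside.
- plunger_cup: Bystander: black rubber plunger cup without its stick, 112 mm across, 85 mm high, about 250 mm to the other side of the wide tier. Origin at the centre of the underside.

How it is judged:
By the outcome, as a careful person would: the job done as asked, in the order asked, and still so for the second after the job is handed in, with the robot touching nothing.
It also fails if it takes over 58 s, if anything falls off the work surface, if the arm or the gripper's body presses on something with over 40 N, if the wrist force passes 120 N, or if a joint passes its speed limit or range.

## Working session

There is one attempt and no reset: what is moved stays moved. The work goes in short steps, Python scripts to look and compute and a shell command to move; the robot and the scene stay as the last step left them, time stands still between calls to the robot, and variables do not carry over. Pictures are saved under pics/ and viewed, and the job is handed in when it is done.

```bash
mkdir -p pics; python3 - <<'E'
from workcell import bot
import cv2, numpy as np
o=bot.get_obs()
for k,v in o.items(): print(k,np.round(v,4))
for n in("top","side"):
    p,d=bot.camera(n); cv2.imwrite(f"pics/{n}0.png",p); np.save(f"{n}0.npy",d)
    c=bot.get_calibration(n); print(n,c)
E
```

```text
clock 0.0
joint_pos [-1.339   0.2414  0.0037  1.3352  0.      1.5708]
joint_vel [-0.0019  0.0003 -0.0007 -0.     -0.0019 -0.0013]
tau [-2.00000e-04 -3.72315e+01  2.52409e+01  1.71000e-02 -1.00000e-04
 -0.00000e+00]
eef_pos [ 0.1147 -0.486   0.2304]
tool_rot [ 7.841e-01 -6.206e-01 -8.000e-04 -7.000e-04]
ft_force [ 0.2356 -0.2106  0.3418]
ft_torque [-0.0282 -0.0079  0.0201]
grip_width 0.0852
top {'vfov': 54.70909462877221, 'cx': 279.5308412529127, 'cy': 208.679774777851, 'R': array([[-0.01752611, -0.99920778, -0.03573031],
       [-0.9928877 ,  0.02160182, -0.11707852],
       [ 0.1177576 ,  0.03342425, -0.99247971]]), 't': array([0.06123696, 0.64036407, 0.72499116])}
side {'vfov': 48.50964975581067, 'cx': 267.6565564999129, 'cy': 211.65564242969967, 'R': array([[ 0.92952365, -0.36875369, -0.0025504 ],
       [-0.27109369, -0.67862925, -0.68262036],
       [ 0.249988  ,  0.63520316, -0.73076873]]), 't': array([-0.57078813,  0.22946049,  0.96347211])}
```

View pics/top0.png

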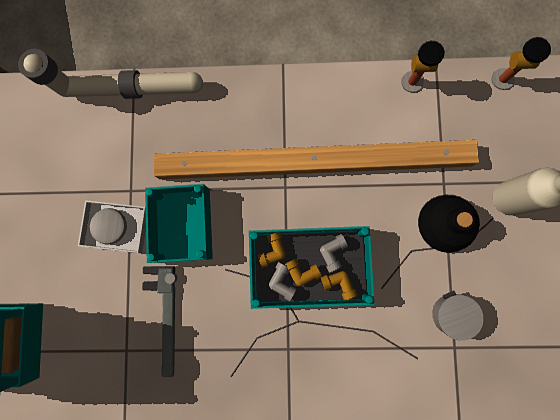

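View pics/side0.png

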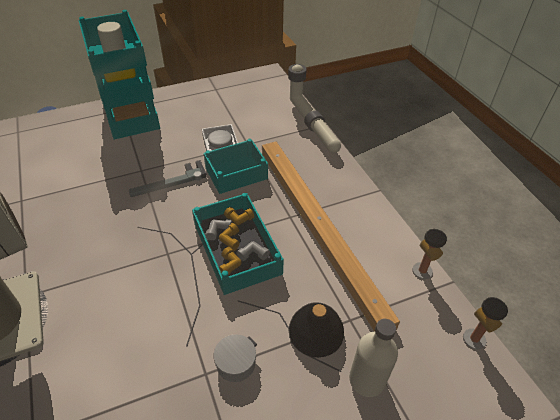

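```bash
cat > h.py <<'E'
from workcell import bot
import cv2, numpy as np
def back(d,c):
    f=210/np.tan(np.radians(c['vfov']/2)); v,u=np.mgrid[0:420,0:560]
    P=np.stack([(u-c['cx'])/f*d,(v-c['cy'])/f*d,d],-1)
    return (P-c['t'])@c['R']
def pix(u,v,z,c):
    f=210/np.tan(np.radians(c['vfov']/2)); R=c['R'];t=c['t']
    r=R.T@np.array([(u-c['cx'])/f,(v-c['cy'])/f,1]); o=-R.T@t
    return o+r*(z-o[2])/r[2]
def proj(X,c):
    f=210/np.tan(np.radians(c['vfov']/2)); q=c['R']@np.array(X)+c['t']; return np.array([q[0]/q[2]*f+c['cx'],q[1]/q[2]*f+c['cy']])
def turq(p):
    h=cv2.cvtColor(p,cv2.COLOR_BGR2HSV); return (h[...,0]>80)&(h[...,0]<98)&(h[...,1]>120)
def rect(pts):
    return cv2.minAreaRect((pts[:,:2]*1000).astype(np.float32))
E
python3 - <<'E'
from h import *
for n in("top","side"):
    p=cv2.imread(f"pics/{n}0.png"); d=np.load(f"{n}0.npy"); c=bot.get_calibration(n); W=back(d,c)
    ok=d>0
    m=(turq(p)&ok&(W[...,2]>.046)&(W[...,2]<.075)).astype(np.uint8)
    k,l,s,_=cv2.connectedComponentsWithStats(m,connectivity=8)
    for i in range(1,k):
        if s[i,4]>60: P=W[l==i]; r=rect(P); print(n,s[i],np.round(cv2.boxPoints(r)).tolist(),r, np.percentile(P[:,2],[5,50,95]).round(3))
    h=cv2.cvtColor(p,cv2.COLOR_BGR2HSV)
    b=ok&(h[...,0]>8)&(h[...,0]<25)&(h[...,1]>100)&(W[...,2]>.03)&(W[...,2]<.042)&(W[...,0]>.5)
    k,l,s,_=cv2.connectedComponentsWithStats(b.astype(np.uint8))
    i=1+np.argmax(s[1:,4]); P=W[l==i]; r=rect(P); print('bat',s[i],np.round(cv2.boxPoints(r)).tolist(),r)
    g=ok&(h[...,2]<60)&(W[...,2]>.04)&(W[...,2]<.1)
    k,l,s,_=cv2.connectedComponentsWithStats(g.astype(np.uint8))
    for i in range(1,k):
        if s[i,4]>150: print('dark',s[i],W[l==i].min(0).round(3),W[l==i].max(0).round(3))
p=cv2.imread("pics/top0.png"); cv2.imwrite("pics/topc0.png",cv2.resize(p[130:320,140:400],None,fx=3,fy=3,interpolation=cv2.INTER_CUBIC))
E
```

```text
top [ 145  184   63   79 1019] [[545.0, 294.0], [550.0, 183.0], [690.0, 189.0], [685.0, 300.0]] ((617.608154296875, 241.40206909179688), (139.6743927001953, 111.00100708007812), 2.609260082244873) [0.048 0.057 0.066]
top [ 249  226  125   83 1259] [[461.0, 103.0], [465.0, -117.0], [605.0, -114.0], [601.0, 106.0]] ((532.84228515625, -5.433677673339844), (139.56814575195312, 220.14137268066406), 1.0150682926177979) [0.049 0.057 0.066]
top [  0 306  29  81 678] [[328.0, 530.0], [341.0, 482.0], [483.0, 521.0], [470.0, 569.0]] ((405.46868896484375, 525.648681640625), (147.9683074951172, 49.91044235229492), 15.409772872924805) [0.047 0.056 0.07 ]
bat [ 154  140  325   37 7475] [[710.0, 290.0], [721.0, -328.0], [766.0, -327.0], [756.0, 291.0]] ((738.4617309570312, -18.2618408203125), (45.64388656616211, 618.3450317382812), 0.9597567319869995)
dark [ 45  69  24  26 316] [0.879 0.456 0.04 ] [0.914 0.485 0.091]
dark [119  70  18  25 161] [0.874 0.326 0.04 ] [0.924 0.357 0.058]
dark [198 185  11  74 194] [0.552 0.183 0.04 ] [0.689 0.2   0.066]
dark [148 187  46  75 307] [0.548 0.211 0.04 ] [0.6
[... 1169 characters left out ...]
594, 223.43142700195312), 1.1686960458755493) [0.05  0.057 0.065]
side [228 260  49  20 148] [[482.0, -110.0], [482.0, -120.0], [590.0, -111.0], [589.0, -101.0]] ((535.7338256835938, -110.37727355957031), (107.93131256103516, 10.14619255065918), 4.560523509979248) [0.047 0.055 0.059]
bat [ 262  142  138  183 3766] [[710.0, 295.0], [722.0, -326.0], [768.0, -325.0], [756.0, 296.0]] ((738.7569580078125, -14.983673095703125), (46.37160110473633, 620.5927734375), 1.1189600229263306)
dark [174   0  21  29 202] [0.711 1.028 0.04 ] [0.731 1.3   0.1  ]
dark [  0 289  16  36 313] [ 0.038 -0.049  0.04 ] [ 0.062 -0.005  0.1  ]
dark [ 294  303   47   42 1363] [ 0.566 -0.315  0.04 ] [ 0.656 -0.227  0.09 ]
```

View pics/topc0.png

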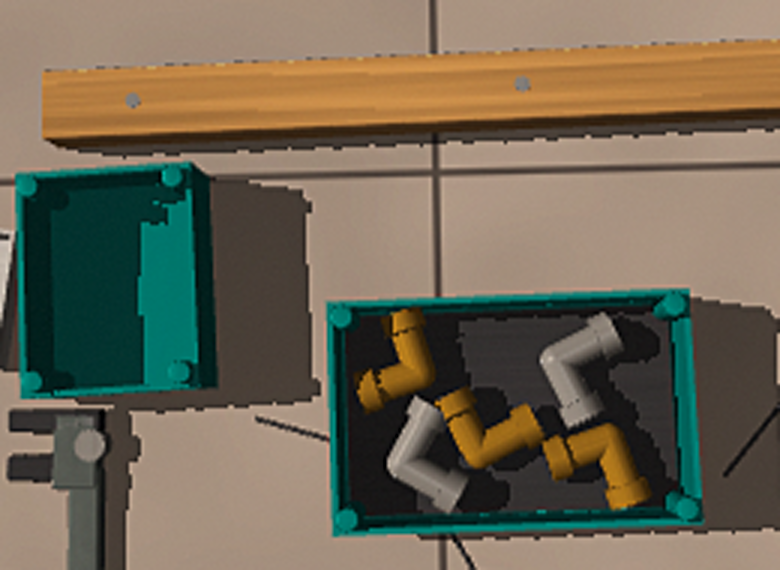

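The top view shows the wide tier with its near edge at rows 300-307 and the batten at rows 140-177. The small tier is at (178,223) and the cup at (449,223). Measured values:
- **Wide tier:** centre about (0.533, -0.004), yaw about 1°.
- **Batten:** near face at x≈0.715, also about 1°.

I'll shut the fingers and turn the tool so its sides do the pushing.

```bash
python3 -m inch '[[0,0,0,0,0,-0.046,1],[0,0,0,0,0,-0.046,1],[0,0,0,0,0,-0.046,1],[0,0,0,0,0,-0.046,1],[0,0,0,0,0,-0.046,1],[0,0,0,0,0,-0.046,1],[0,0,0,0,0,-0.046,1],[0,0,0,0,0,-0.046,1]]'; python3 -m inch '[[0,0,0,0,0,-0.046,1],[0,0,0,0,0,-0.046,1],[0,0,0,0,0,-0.046,1],[0,0,0,0,0,-0.046,1],[0,0,0,0,0,-0.046,1],[0,0,0,0,0,-0.046,1],[0,0,0,0,0,-0.046,1],[0,0,0,0,0,-0.046,1]]';  python3 -m inch '[[0,0,0,0,0,-0.046,1],[0,0,0,0,0,-0.046,1],[0,0,0,0,0,-0.046,1],[0,0,0,0,0,-0.047,1],[0,0,0,0,0,0,1],[0,0,0,0,0,0,1],[0,0,0,0,0,0,1],[0,0,0,0,0,0,1]]'
cat >> h.py <<'E'
from scipy.spatial.transform import Rotation as Ro
def st():
    o=bot.get_obs(); M=Ro.from_quat(o['tool_rot']).as_matrix()
    print('t',round(o['clock'],2),'p',np.round(o['eef_pos'],4),'F',np.round(o['ft_force'],1),'toolx',np.round(M[:,0],3),'y',np.round(M[:,1],3),'z',np.round(M[:,2],3),'j',np.round(o['joint_pos'],2),'w',round(float(o['grip_width']),3))
    return o,M
E
python3 -c "
from h import *
st()"
```

```text
clock: 0.9
eef_pos: [0.1148, -0.4862, 0.2307]
tool_rot: [0.996, -0.088, -0.0, -0.001]
ft_force: [0.5, 0.0, 0.2]
grip_width: 0.0
clock: 1.7
eef_pos: [0.1148, -0.4863, 0.2308]
tool_rot: [0.883, 0.47, 0.0, -0.001]
ft_force: [0.3, -0.8, -0.2]
grip_width: 0.0005
clock: 2.5
eef_pos: [0.1149, -0.4866, 0.2312]
tool_rot: [0.713, 0.701, 0.0, -0.0]
ft_force: [0.2, 0.1, -0.6]
grip_width: 0.0002
t 2.5 p [ 0.1149 -0.4866  0.2312] F [ 0.2  0.1 -0.6] toolx [0.018 1.    0.   ] y [ 1.    -0.018 -0.   ] z [-0.  0. -1.] j [-1.34  0.24  0.    1.34  0.   -1.32] w 0.0
```

```bash
python3 -m inch '[[0.96,0.51,0,0,0,-0.0057,1],[0.96,0.51,0,0,0,0,1],[0.96,0.51,0,0,0,0,1],[0.96,0.51,0,0,0,0,1],[0.96,0.51,0,0,0,0,1],[0.96,0.51,0,0,0,0,1],[0.96,0.51,0,0,0,0,1],[0.96,0.51,0,0,0,0,1]]'; python3 -m inch '[[0.96,0.51,0,0,0,0,1],[0.96,0.51,0,0,0,0,1],[0.96,0.51,0,0,0,0,1],[0.96,0.51,0,0,0,0,1],[0.96,0.51,0,0,0,0,1],[0.96,0.51,0,0,0,0,1],[0.96,0.51,0,0,0,0,1],[0.96,0.51,0,0,0,0,1]]';  python3 -m inch '[[0.96,0.51,0.4,0,0,0,1],[0.96,0.51,0.4,0,0,0,1],[0.96,0.51,0.4,0,0,0,1],[0.96,0.51,0.4,0,0,0,1],[0.96,0.51,0.4,0,0,0,1],[0.96,0.51,0.4,0,0,0,1],[0.96,0.51,0.4,0,0,0,1],[0.96,0.4,0.4,0,0,0,1]]'
python3 -c "
from h import *
st()"
```

```text
clock: 3.3
eef_pos: [0.2174, -0.2937, 0.2315]
tool_rot: [0.707, 0.707, -0.0, 0.0]
ft_force: [0.9, -0.4, 0.4]
grip_width: 0.0002
clock: 4.1
eef_pos: [0.3191, -0.1015, 0.2315]
tool_rot: [0.707, 0.707, 0.0, 0.0]
ft_force: [0.6, -0.3, 0.2]
grip_width: 0.0004
clock: 4.9
eef_pos: [0.4184, 0.0908, 0.151]
tool_rot: [0.707, 0.707, 0.0, 0.0]
ft_force: [0.4, -1.1, 0.3]
grip_width: -0.0
t 4.9 p [0.4184 0.0908 0.151 ] F [ 0.4 -1.1  0.3] toolx [-0.001  1.     0.   ] y [1.    0.001 0.001] z [ 0.001  0.    -1.   ] j [ 0.21  0.16 -0.32  1.09 -0.    0.21] w -0.0
```

```bash
python3 -m inch '[[-0.2,0,0.7,0,0,0,1],[0,0,0.8,0,0,0,1],[0,0,0.8,0,0,0,1],[0,0,0.8,0,0,0,1],[0,0,0.8,0,0,0,1],[0,0,0.8,0,0,0,1],[0,0,0.6,0,0,0,1],[0,0,0,0,0,0,1]]'
python3 - <<'E'
from h import *
st()
p,d=bot.camera("side"); cv2.imwrite("pics/side1.png",cv2.resize(p[120:330,130:410],None,fx=2.8,fy=2.8,interpolation=cv2.INTER_CUBIC))
E
```

```text
clock: 5.7
eef_pos: [0.4159, 0.0842, 0.0172]
tool_rot: [0.707, 0.707, -0.002, -0.001]
ft_force: [-0.2, -0.5, -0.8]
grip_width: -0.0004
t 5.7 p [0.4159 0.0842 0.0172] F [-0.2 -0.5 -0.8] toolx [-0.001  1.    -0.001] y [ 1.     0.001 -0.004] z [-0.004 -0.001 -1.   ] j [ 0.2   0.33 -0.51  0.74  0.    0.2 ] w -0.0
```

View pics/side1.png

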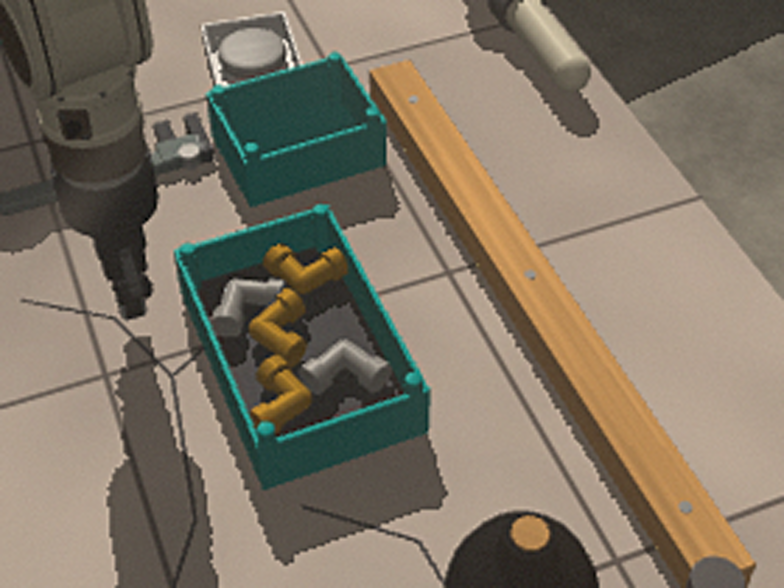

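The fingers stand just short of the tier's near-left end (crop pixel 130,310), clear of everything. First push next.

```bash
python3 -m inch '[[0,0.4,0,0,0,0,1],[0,0.4,0,0,0,0,1],[0,0.4,0,0,0,0,1],[0,0.2,0,0,0,0,1],[0,0.2,0,0,0,0,1],[0,0.2,0,0,0,0,1],[0,0.2,0,0,0,0,1],[0,0.2,0,0,0,0,1]]'
python3 -m inch '[[0,0.2,0,0,0,0,1],[0,0.2,0,0,0,0,1],[0,0.2,0,0,0,0,1],[0,0.2,0,0,0,0,1],[0,0.2,0,0,0,0,1],[0,0.15,0,0,0,0,1],[0,0.1,0,0,0,0,1],[0,0,0,0,0,0,1]]'
cat >> h.py <<'E'
def look(tag):
    out={}
    for n in("top","side"):
        p,d=bot.camera(n); c=bot.get_calibration(n); W=back(d,c)
        cv2.imwrite(f"pics/{n}_{tag}.png",p)
        m=turq(p)&(d>0)&(W[...,2]>.049)&(W[...,2]<.075)&(W[...,1]<.165)&(W[...,1]>-.21)&(W[...,0]>.4)
        m=m.astype(np.uint8); k,l,s,_=cv2.connectedComponentsWithStats(m,connectivity=8)
        P=np.concatenate([W[l==i] for i in range(1,k) if s[i,4]>25])
        (cx,cy),(w,h),a=rect(P)
        if w>h: w,h=h,w; a-=90   # short side along x
        a=(a+90)%180-90
        ang=np.radians(a); R2=np.array([[np.cos(ang),-np.sin(ang)],[np.sin(ang),np.cos(ang)]])
        C=np.array([cx,cy])
        gap=lambda q: ((715.5-.018*(q[1]+18))-q[0])*np.cos(.018)
        cor={k:C+R2@np.array(v) for k,v in dict(bl=(70,110),br=(70,-110),nl=(-70,110),nr=(-70,-110)).items()}
        print(n,'C',np.round(C,1),'size',round(w),round(h),'yaw',round(a,2),{k:np.round(v).tolist() for k,v in cor.items()},'gapL',round(gap(cor['bl']),1),'gapR',round(gap(cor['br']),1))
E
python3 -c "
from h import *
st();look('p1a')"
```

```text
clock: 6.55
eef_pos: [0.4709, 0.0854, 0.0185]
tool_rot: [0.706, 0.708, -0.001, -0.002]
ft_force: [-5.0, 2.5, 2.3]
grip_width: -0.0
clock: 7.35
eef_pos: [0.5042, 0.0849, 0.0186]
tool_rot: [0.707, 0.708, 0.0, -0.0]
ft_force: [-2.5, 2.3, -2.1]
grip_width: 0.0002
t 7.35 p [0.5042 0.0849 0.0186] F [-2.5  2.3 -2.1] toolx [-0.002  1.     0.   ] y [1.    0.002 0.   ] z [ 0.  0. -1.] j [ 0.17  0.46 -0.29  0.83  0.    0.17] w 0.0
top C [562.  -20.5] size 139 220 yaw -14.65 {'bl': [658.0, 68.0], 'br': [602.0, -145.0], 'nl': [522.0, 104.0], 'nr': [466.0, -109.0]} gapL 56.4 gapR 115.9
side C [565.3 -18.4] size 136 225 yaw -15.37 {'bl': [662.0, 69.0], 'br': [604.0, -143.0], 'nl': [527.0, 106.0], 'nr': [469.0, -106.0]} gapL 52.0 gapR 114.1
```

View pics/top_p1a.png

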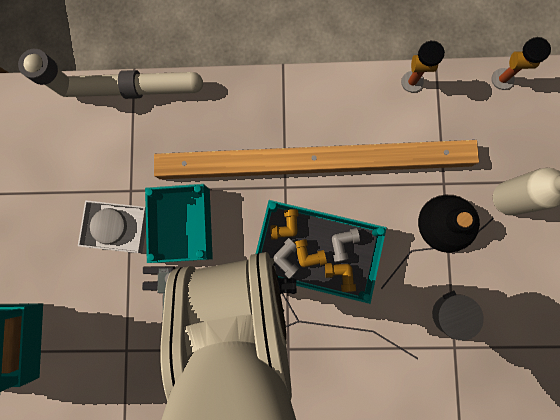

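Left corner gap is now about 54 mm of the original ~111 mm, so it is halfway. The top view shows the tier turned about -15°, with its back-left corner at (270,202). I'll cross to the right corner.

```bash
python3 -m inch '[[0,-1,0,0,0,0,1],[0,-1,0,0,0,0,1],[-1,-0.6,0,0,0,0,1],[-1,-0.6,0,0,0,0,1],[-1,0,0,0,0,0,1],[-1,0,0,0,0,0,1],[-1,0,0,0,0,0,1],[-1,0,0,0,0,0,1]]'
python3 -m inch '[[-1,0,0,0,0,0,1],[0,0.3,0,0,0,0,1],[0,0.3,0,0,0,0,1],[0,0.3,0,0,0,0,1],[0,0.2,0,0,0,0,1],[0,0.2,0,0,0,0,1],[0,0.2,0,0,0,0,1],[0,0.2,0,0,0,0,1]]'
python3 -m inch '[[0,0.2,0,0,0,0,1],[0,0.2,0,0,0,0,1],[0,0.2,0,0,0,0,1],[0,0.2,0,0,0,0,1],[0,0.2,0,0,0,0,1],[0,0.2,0,0,0,0,1],[0,0.2,0,0,0,0,1],[0,0.2,0,0,0,0,1]]'
python3 -c "
from h import *
st();look('p2a')"
```

```text
clock: 8.25
eef_pos: [0.4254, -0.0674, 0.0195]
tool_rot: [0.707, 0.707, 0.0, 0.002]
ft_force: [-0.3, 0.3, 0.5]
grip_width: -0.0003
clock: 9.05
eef_pos: [0.4642, -0.0902, 0.0181]
tool_rot: [0.706, 0.708, -0.002, -0.002]
ft_force: [-5.7, -2.3, 1.6]
grip_width: 0.0002
clock: 9.85
eef_pos: [0.5046, -0.0907, 0.018]
tool_rot: [0.707, 0.707, -0.002, -0.001]
ft_force: [-4.5, -3.1, 1.1]
grip_width: -0.0001
t 9.85 p [ 0.5046 -0.0907  0.018 ] F [-4.5 -3.1  1.1] toolx [-0.001  1.    -0.001] y [ 1.     0.001 -0.005] z [-0.005 -0.001 -1.   ] j [-0.18  0.46 -0.28  0.83 -0.   -0.18] w -0.0
top C [590.5  -6.3] size 140 220 yaw -3.46 {'bl': [667.0, 99.0], 'br': [654.0, -120.0], 'nl': [527.0, 108.0], 'nr': [514.0, -112.0]} gapL 46.4 gapR 63.6
side C [600.1  -3.1] size 123 223 yaw -2.91 {'bl': [676.0, 103.0], 'br': [664.0, -117.0], 'nl': [536.0, 110.0], 'nr': [525.0, -109.0]} gapL 37.7 gapR 52.8
```

```bash

python3 -m inch '[[0,0.2,0,0,0,0,1],[0,0.2,0,0,0,0,1],[0,0.2,0,0,0,0,1],[0,0.2,0,0,0,0,1],[0,0.2,0,0,0,0,1],[0,0.2,0,0,0,0,1],[0,0.2,0,0,0,0,1],[0,0.2,0,0,0,0,1]]'
python3 -c "
from h import *
st();look('p2b')"
```

```text
clock: 10.75
eef_pos: [0.5472, -0.0902, 0.0188]
tool_rot: [0.707, 0.708, 0.0, 0.0]
ft_force: [-2.6, -2.1, -1.3]
grip_width: 0.0002
t 10.75 p [ 0.5472 -0.0902  0.0188] F [-2.6 -2.1 -1.3] toolx [-0.002  1.     0.   ] y [1.    0.002 0.   ] z [ 0.  0. -1.] j [-0.16  0.53 -0.16  0.88  0.   -0.16] w 0.0
top C [615.5   5.6] size 140 221 yaw 8.34 {'bl': [669.0, 125.0], 'br': [701.0, -93.0], 'nl': [530.0, 104.0], 'nr': [562.0, -113.0]} gapL 44.2 gapR 16.2
side C [616.5   8.8] size 140 222 yaw 8.75 {'bl': [669.0, 128.0], 'br': [702.0, -89.0], 'nl': [531.0, 107.0], 'nr': [564.0, -111.0]} gapL 44.0 gapR 14.4
```

View pics/top_p2b.png

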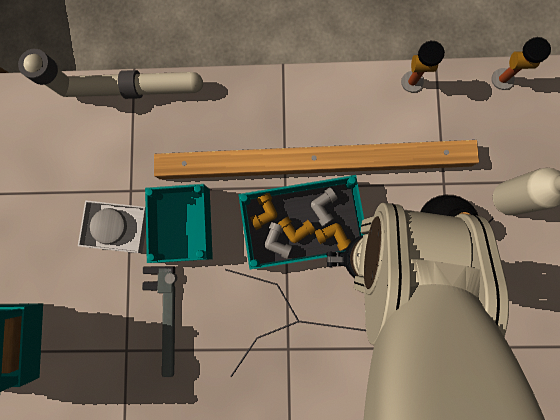

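```bash

python3 -m inch '[[0,0.1,0,0,0,0,1],[0,0.1,0,0,0,0,1],[0,0.1,0,0,0,0,1],[0,0.1,0,0,0,0,1],[0,0.04,0,0,0,0,1],[0,0.04,0,0,0,0,1],[0,0.04,0,0,0,0,1],[0,0,0,0,0,0,1]]'
python3 -c "
from h import *
st();look('p2c')"
```

```text
clock: 11.65
eef_pos: [0.5593, -0.0906, 0.0191]
tool_rot: [0.707, 0.708, -0.001, 0.0]
ft_force: [-4.5, -1.7, 2.6]
grip_width: 0.0002
t 11.65 p [ 0.5593 -0.0906  0.0191] F [-4.5 -1.7  2.6] toolx [-0.001  1.    -0.001] y [ 1.     0.001 -0.001] z [-0.001 -0.001 -1.   ] j [-0.16  0.55 -0.13  0.9  -0.   -0.16] w 0.0
top C [621.2   8.7] size 140 220 yaw 11.59 {'bl': [668.0, 130.0], 'br': [712.0, -85.0], 'nl': [531.0, 102.0], 'nr': [575.0, -113.0]} gapL 45.2 gapR 4.8
side C [622.1  11.8] size 141 224 yaw 13.25 {'bl': [665.0, 135.0], 'br': [715.0, -79.0], 'nl': [529.0, 103.0], 'nr': [579.0, -111.0]} gapL 47.7 gapR 1.2
```

Slow increments of about 1 mm, stopping when the force rises at contact.

```bash

python3 -m inch '[[0,0.04,0,0,0,0,1],[0,0.04,0,0,0,0,1],[0,0.04,0,0,0,0,1],[0,0,0,0,0,0,1],[0,0,0,0,0,0,1],[0,0,0,0,0,0,1],[0,0,0,0,0,0,1],[0,0,0,0,0,0,1]]'
python3 -c "
from h import *
st();look('p2d')
p=cv2.imread('pics/top_p2d.png');cv2.imwrite('pics/c2d.png',cv2.resize(p[130:290,220:420],None,fx=3.5,fy=3.5,interpolation=cv2.INTER_CUBIC))"
```

```text
clock: 12.55
eef_pos: [0.5623, -0.0906, 0.0191]
tool_rot: [0.707, 0.707, -0.0, 0.0]
ft_force: [-3.1, -3.2, 3.1]
grip_width: 0.0002
t 12.55 p [ 0.5623 -0.0906  0.0191] F [-3.1 -3.2  3.1] toolx [-0.001  1.    -0.001] y [ 1.     0.001 -0.001] z [-0.001 -0.001 -1.   ] j [-0.16  0.55 -0.12  0.9  -0.   -0.16] w 0.0
top C [622.9   9.5] size 140 220 yaw 12.91 {'bl': [667.0, 132.0], 'br': [716.0, -82.0], 'nl': [530.0, 101.0], 'nr': [579.0, -113.0]} gapL 46.2 gapR 1.0
side C [623.2  12.9] size 141 223 yaw 12.71 {'bl': [667.0, 136.0], 'br': [716.0, -79.0], 'nl': [531.0, 105.0], 'nr': [579.0, -110.0]} gapL 45.5 gapR 0.9
```

View pics/c2d.png

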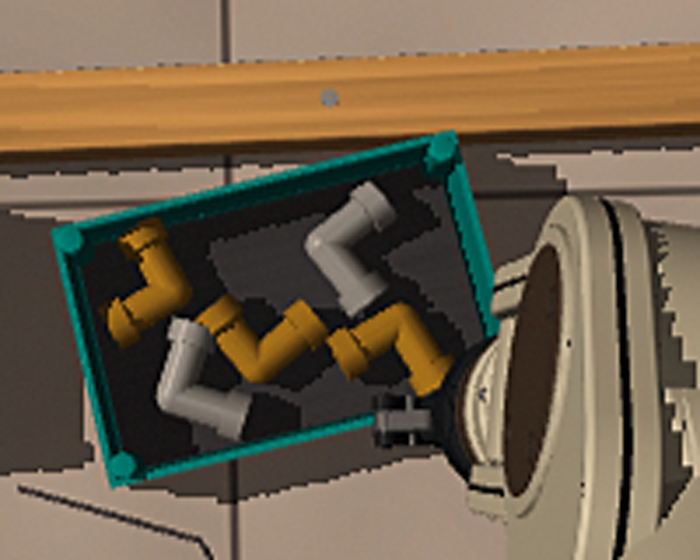

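```bash

python3 -m inch '[[0,0.04,0,0,0,0,1],[0,0.04,0,0,0,0,1],[0,0,0,0,0,0,1],[0,0,0,0,0,0,1],[0,0,0,0,0,0,1],[0,0,0,0,0,0,1],[0,0,0,0,0,0,1],[0,0,0,0,0,0,1]]'
python3 -c "
from h import *
st();look('p2e')"
```

```text
clock: 13.45
eef_pos: [0.5643, -0.0906, 0.0191]
tool_rot: [0.707, 0.708, -0.0, 0.0]
ft_force: [-4.9, -2.8, 2.4]
grip_width: -0.0003
t 13.45 p [ 0.5643 -0.0906  0.0191] F [-4.9 -2.8  2.4] toolx [-0.001  1.    -0.001] y [ 1.     0.001 -0.   ] z [-0.    -0.001 -1.   ] j [-0.16  0.55 -0.11  0.9  -0.   -0.16] w -0.0
top C [623.9  10. ] size 140 220 yaw 13.32 {'bl': [667.0, 133.0], 'br': [717.0, -81.0], 'nl': [530.0, 101.0], 'nr': [581.0, -113.0]} gapL 46.1 gapR -0.7
side C [624.6  13.7] size 143 224 yaw 13.71 {'bl': [667.0, 137.0], 'br': [719.0, -77.0], 'nl': [531.0, 104.0], 'nr': [583.0, -110.0]} gapL 46.2 gapR -2.1
```

```bash

python3 -m inch '[[0,0.04,0,0,0,0,1],[0,0.02,0,0,0,0,1],[0,0,0,0,0,0,1],[0,0,0,0,0,0,1],[0,0,0,0,0,0,1],[0,0,0,0,0,0,1],[0,0,0,0,0,0,1],[0,0,0,0,0,0,1]]'
python3 -c "
from h import *
st();look('p2f')"
```

```text
clock: 14.35
eef_pos: [0.5647, -0.0906, 0.0191]
tool_rot: [0.707, 0.707, -0.001, -0.001]
ft_force: [-7.0, -2.3, 4.3]
grip_width: 0.0002
t 14.35 p [ 0.5647 -0.0906  0.0191] F [-7.  -2.3  4.3] toolx [-0.001  1.    -0.001] y [ 1.     0.001 -0.003] z [-0.003 -0.001 -1.   ] j [-0.16  0.56 -0.11  0.91 -0.   -0.16] w 0.0
top C [623.9  10. ] size 140 220 yaw 13.37 {'bl': [667.0, 133.0], 'br': [717.0, -81.0], 'nl': [530.0, 101.0], 'nr': [581.0, -113.0]} gapL 46.2 gapR -0.8
side C [624.9  12.2] size 142 221 yaw 12.94 {'bl': [668.0, 135.0], 'br': [718.0, -79.0], 'nl': [532.0, 104.0], 'nr': [581.0, -111.0]} gapL 44.3 gapR -1.1
```

Contact is confirmed: the force rose to 7 N with no further motion, and the back-right gap reads about -0.8 mm, which is therefore the zero offset. Next, the left corner again.

```bash
python3 -m inch '[[0,-1,0,0,0,0,1],[0,-1,0,0,0,0,1],[1,-0.4,0,0,0,0,1],[1,-0.4,0,0,0,0,1],[1,0,0,0,0,0,1],[1,0,0,0,0,0,1],[1,0,0,0,0,0,1],[1,0,0,0,0,0,1]]'
python3 -c "
from h import *
st();look('p3')"
python3 -m inch '[[0,0.2,0,0,0,0,1],[0,0.2,0,0,0,0,1],[0,0.2,0,0,0,0,1],[0,0.2,0,0,0,0,1],[0,0.2,0,0,0,0,1],[0,0.2,0,0,0,0,1],[0,0.2,0,0,0,0,1],[0,0.2,0,0,0,0,1]]'
python3 -c "
from h import *
st();look('p3a')"
```

```text
clock: 15.25
eef_pos: [0.4976, 0.0617, 0.0195]
tool_rot: [0.706, 0.708, 0.002, 0.0]
ft_force: [0.2, -0.0, -0.2]
grip_width: 0.0002
t 15.25 p [0.4976 0.0617 0.0195] F [ 0.2 -0.  -0.2] toolx [-0.002  1.     0.002] y [1.    0.002 0.004] z [ 0.004  0.002 -1.   ] j [ 0.12  0.44 -0.32  0.81  0.    0.12] w 0.0
top C [623.9   9.9] size 140 220 yaw 13.43 {'bl': [666.0, 133.0], 'br': [718.0, -81.0], 'nl': [530.0, 101.0], 'nr': [581.0, -113.0]} gapL 46.3 gapR -0.9
side C [624.8  13.1] size 142 222 yaw 13.74 {'bl': [667.0, 137.0], 'br': [719.0, -77.0], 'nl': [531.0, 103.0], 'nr': [583.0, -110.0]} gapL 46.0 gapR -2.4
clock: 16.15
eef_pos: [0.5315, 0.0603, 0.0179]
tool_rot: [0.706, 0.708, -0.003, -0.004]
ft_force: [-10.8, 3.4, 5.2]
grip_width: -0.0003
t 16.15 p [0.5315 0.0603 0.0179] F [-10.8   3.4   5.2] toolx [-0.002  1.     0.002] y [ 1.     0.002 -0.01 ] z [-0.01   0.002 -1.   ] j [ 0.11  0.5  -0.21  0.87  0.    0.11] w -0.0
top C [625.8   9.9] size 140 220 yaw 12.47 {'bl': [670.0, 132.0], 'br': [718.0, -82.0], 'nl': [534.0, 102.0], 'nr': [581.0, -113.0]} gapL 42.4 gapR -1.2
side C [627.3  12.7] size 142 223 yaw 11.93 {'bl': [673.0, 135.0], 'br': [719.0, -80.0], 'nl': [536.0, 106.0], 'nr': [582.0, -109.0]} gapL 39.7 gapR -1.9
```

```bash
python3 -m inch '[[0,0.12,0,0,0,0,1],[0,0.12,0,0,0,0,1],[0,0.12,0,0,0,0,1],[0,0.12,0,0,0,0,1],[0,0.12,0,0,0,0,1],[0,0.12,0,0,0,0,1],[0,0.12,0,0,0,0,1],[0,0.12,0,0,0,0,1]]'
python3 -c "
from h import *
st();look('p3b')"
```

```text
clock: 17.05
eef_pos: [0.5567, 0.0611, 0.0175]
tool_rot: [0.706, 0.708, -0.002, -0.003]
ft_force: [-5.7, 3.8, -0.6]
grip_width: 0.0004
t 17.05 p [0.5567 0.0611 0.0175] F [-5.7  3.8 -0.6] toolx [-0.003  1.     0.002] y [ 1.     0.003 -0.007] z [-0.007  0.002 -1.   ] j [ 0.11  0.54 -0.14  0.89  0.    0.1 ] w 0.0
top C [641.3   2.6] size 140 220 yaw 3.24 {'bl': [705.0, 116.0], 'br': [717.0, -103.0], 'nl': [565.0, 108.0], 'nr': [578.0, -111.0]} gapL 8.1 gapR -0.3
side C [642.5   5.2] size 140 223 yaw 3.25 {'bl': [706.0, 119.0], 'br': [719.0, -101.0], 'nl': [566.0, 111.0], 'nr': [579.0, -109.0]} gapL 6.9 gapR -1.6
```

```bash
python3 -m inch '[[0,0.06,0,0,0,0,1],[0,0.06,0,0,0,0,1],[0,0.04,0,0,0,0,1],[0,0.04,0,0,0,0,1],[0,0.04,0,0,0,0,1],[0,0,0,0,0,0,1],[0,0,0,0,0,0,1],[0,0,0,0,0,0,1]]'
python3 -c "
from h import *
st();look('p3c')"
```

```text
clock: 17.95
eef_pos: [0.564, 0.0605, 0.0179]
tool_rot: [0.706, 0.708, -0.001, -0.002]
ft_force: [-4.2, 3.6, -0.6]
grip_width: -0.0001
t 17.95 p [0.564  0.0605 0.0179] F [-4.2  3.6 -0.6] toolx [-0.002  1.     0.001] y [ 1.     0.002 -0.004] z [-0.004  0.001 -1.   ] j [ 0.11  0.55 -0.12  0.9   0.    0.1 ] w -0.0
top C [6.457e+02 1.000e-01] size 140 220 yaw 1.12 {'bl': [713.0, 111.0], 'br': [718.0, -108.0], 'nl': [574.0, 109.0], 'nr': [578.0, -111.0]} gapL -0.3 gapR -0.7
side C [646.3   3.4] size 141 223 yaw 1.35 {'bl': [714.0, 115.0], 'br': [719.0, -105.0], 'nl': [574.0, 112.0], 'nr': [579.0, -108.0]} gapL -0.6 gapR -1.8
```

Both gaps are near zero. A final gentle 1.5 mm seat to feel the contact.

```bash
python3 -m inch '[[0,0.03,0,0,0,0,1],[0,0.03,0,0,0,0,1],[0,0,0,0,0,0,1],[0,0,0,0,0,0,1],[0,0,0,0,0,0,1],[0,0,0,0,0,0,1],[0,0,0,0,0,0,1],[0,0,0,0,0,0,1]]'
python3 -c "
from h import *
st();look('p3d')"
```

```text
clock: 18.85
eef_pos: [0.5643, 0.0605, 0.0179]
tool_rot: [0.706, 0.708, -0.002, -0.003]
ft_force: [-7.2, 3.2, 1.6]
grip_width: -0.0001
t 18.85 p [0.5643 0.0605 0.0179] F [-7.2  3.2  1.6] toolx [-0.002  1.     0.001] y [ 1.     0.002 -0.006] z [-0.006  0.001 -1.   ] j [ 0.11  0.55 -0.12  0.9   0.    0.1 ] w -0.0
top C [ 6.458e+02 -5.000e-01] size 140 219 yaw 1.04 {'bl': [714.0, 111.0], 'br': [718.0, -109.0], 'nl': [574.0, 108.0], 'nr': [578.0, -112.0]} gapL -0.6 gapR -0.7
side C [647.3   2.5] size 141 225 yaw 1.06 {'bl': [715.0, 114.0], 'br': [719.0, -106.0], 'nl': [575.0, 111.0], 'nr': [579.0, -109.0]} gapL -2.1 gapR -2.2
```

The force rises with no motion and both gaps are equal, so the tier is seated. Now I'll withdraw and check.

```bash
python3 -m inch '[[0,-0.2,0,0,0,0,1],[0,-0.6,0,0,0,0,1],[0,-1,0,0,0,0,1],[0,-1,0,0,0,0,1],[0,-1,-0.5,0,0,0,1],[0,-0.6,-1,0,0,0,1],[0,0,-1,0,0,0,1],[0,0,-1,0,0,0,1]]'
python3 -m inch '[[0,-1,-0.6,0,0,0,1],[0,-1,-0.6,0,0,0,1],[0,0,0,0,0,0,1],[0,0,0,0,0,0,1],[0,0,0,0,0,0,1],[0,0,0,0,0,0,1],[0,0,0,0,0,0,1],[0,0,0,0,0,0,1]]'
python3 - <<'E'
from h import *
st();look('end')
for n in("top",):
    p,d=bot.camera(n); c=bot.get_calibration(n); W=back(d,c); ok=d>0
    m=turq(p)&ok&(W[...,2]>.046)&(W[...,2]<.075)&(W[...,1]>.165)&(W[...,1]<.35)
    print('small',rect(W[m]))
    h=cv2.cvtColor(p,cv2.COLOR_BGR2HSV)
    g=ok&(h[...,2]<60)&(W[...,2]>.04)&(W[...,2]<.1)&(W[...,1]<-.2)&(W[...,0]>.5)
    print('cup',W[g].min(0).round(3),W[g].max(0).round(3))
    m=turq(p)&ok&(W[...,2]>.061)&(W[...,2]<.08)&(W[...,1]<.165)&(W[...,1]>-.2)&(W[...,0]>.4)
    for x0 in(.57,.69):
        for y0 in(-.1,.1):
            q=m&(abs(W[...,0]-x0)<.03)&(abs(W[...,1]-y0)<.03); print('lug z',x0,y0,np.median(W[q][:,2]).round(4))
E
```

```text
clock: 19.75
eef_pos: [0.4577, 0.0593, 0.1077]
tool_rot: [0.707, 0.708, 0.0, 0.001]
ft_force: [1.9, -0.0, 0.0]
grip_width: -0.0001
clock: 20.55
eef_pos: [0.4076, 0.0595, 0.1358]
tool_rot: [0.707, 0.708, -0.0, -0.0]
ft_force: [0.3, -0.6, -1.0]
grip_width: -0.0002
t 20.55 p [0.4076 0.0595 0.1358] F [ 0.3 -0.6 -1. ] toolx [-0.001  1.    -0.   ] y [ 1.     0.001 -0.001] z [-0.001 -0.    -1.   ] j [ 0.15  0.14 -0.38  1.05 -0.    0.14] w -0.0
top C [ 6.46e+02 -1.00e-01] size 140 220 yaw 0.97 {'bl': [714.0, 111.0], 'br': [718.0, -109.0], 'nl': [574.0, 109.0], 'nr': [578.0, -111.0]} gapL -0.9 gapR -0.7
side C [646.4   2.7] size 141 225 yaw 1.24 {'bl': [714.0, 114.0], 'br': [719.0, -106.0], 'nl': [574.0, 111.0], 'nr': [579.0, -109.0]} gapL -0.9 gapR -1.7
small ((617.4912719726562, 241.50192260742188), (139.53854370117188, 110.84335327148438), 2.6425693035125732)
cup [ 0.565 -0.421  0.04 ] [ 0.907 -0.203  0.099]
lug z 0.57 -0.1 0.0655
lug z 0.57 0.1 0.0649
lug z 0.69 -0.1 0.0649
lug z 0.69 0.1 0.0648
```

View pics/top_end.png

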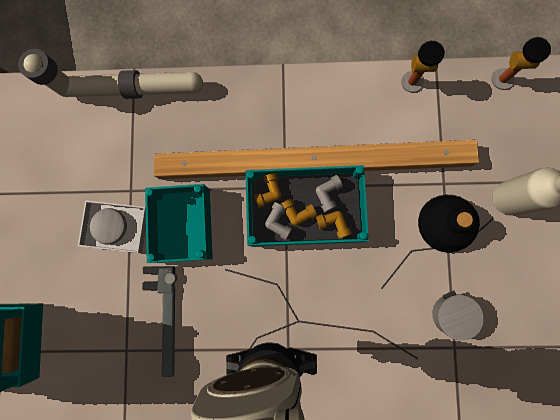

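The tier's back edge lies along the batten (rows 168-173). The small tier and the cup at (449,223) look unmoved, and the arm is clear.

```bash
python3 -c "
from workcell import bot
print(bot.job_done())"
```

```text
the job is handed in; nothing more can be done
None
```

The wide tier now lies flat along the batten, walked back in the order you asked, and the job is handed in. It took about 21 s, and the highest wrist force I read was about 13 N.

1. **First left push:** the left gap went from about 111 mm to about 54 mm.
2. **Right push:** I pushed until the back-right corner met the batten; the force rose and the tier stopped moving.
3. **Second left push:** I pushed until the whole back seated. The right corner stayed on the batten throughout.

**Last checks:**
- **Gaps to the batten:** the top camera read -0.9 mm left and -0.7 mm right, the side camera -0.9 mm and -1.7 mm. The slightly negative values are within the 2 mm calibration error.
- **Yaw:** the top camera gave 0.97° and the side camera 1.24°, against about 1.0° for the batten.
- **Flatness:** all four corner lugs read about 65 mm high, so the tier sits flat.
- **Small tier:** its position matches the start within 0.2 mm.
- **Plunger cup:** it is at the same pixel position as before, (449,223). My numeric check of it failed because other dark objects got into the mask, so this rests on the picture.
- **Arm:** withdrawn and touching nothing.

The two cameras disagreed by about 3 mm in y throughout, which doesn't affect the gaps.

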